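# Exchange a jar's plain lid for its double lid, then lift off only the outer lid

## Task

Swap the lids: the white porcelain lid that is on the jar goes onto the cork trivet, and the double lid from the trivet goes onto the jar, both its lids together (its pale wooden knob carries both), until its cork plug is fully home. Then lift the dark outer lid alone, fairly level (it has two steel ears to take it by), leaving the inner lid seated for me to check its seal. Finish still holding the outer lid in the air about 7 cm above where it sat, clear of the knob; do not put it down, and leave the jar where it stands and the phone and burner cap alone.

Things in the scene. Friction and masses are not known exactly. Their poses are not given: they have to be found in the camera images.
- jar: white porcelain storage jar with purple and red flowers, 125 mm across, 132 mm tall, 0.45 kg, loose. Origin at the centre of its underside, z up. Round mouth 109 mm wide inside, wall 6 mm. Its plain porcelain lid is on it at first.
- jar_mouth (a point): centre of the jar's mouth at the height of its rim (132 mm above its underside)
- inner_lid: inner lid, loose, 0.15 kg, 66 mm tall, standing on the trivet at first. Origin under the centre of its cork plug, z up. Plug (z 0 to 10 mm) 102 mm wide, tapering to 94 below; pale flange 122 mm wide, z 10 to 14, rests on the jar rim (origin then 10 mm below the rim); step 104 mm wide, z 14 to 23; upright round knob 18 mm thick, z 23 to 66.
- inner_knob (a point): on the axis of the inner lid's knob, at the height to grip: 14 mm below the knob's top and 21 mm above the top face of the outer lid when that is nested
- outer_lid: dark wooden lid, 0.11 kg, 120 mm wide; origin under its skirt's centre, x through both ears. Lies loose on the inner flange (origin 14 mm over inner lid's, 3 mm play). Flat top at z 17 mm; knob stands 35 mm out of a 30 mm hole. Steel ears at x = +43 and -43 mm, 12 mm in x, 24 mm in y, top z 41. On knob or ear close along the lid's y, so fingers pass between the ears.
- ear_1 (a point): middle of the outer lid's ear on its +x side, 12 mm above the lid's top face and below the ear's top
- ear_2 (a point): middle of the outer lid's ear on its -x side, 12 mm above the lid's top face and below the ear's top
- plain_knob (a point): middle of the knob of the plain porcelain lid: round, 24 mm thick, 18 mm high, 55 mm above the lid's underside (12 mm above the top of its dome)
- plain_lid: white porcelain lid with flowers, 130 mm wide, 65 mm tall, 0.18 kg, loose. Origin under the centre of its 102 mm wide, 10 mm deep collar, z up; the collar sits in the jar's mouth at first and its brim on the rim. It can stand flat on its collar on the board or the trivet.
- trivet: round cork trivet fixed on the board, 140 mm wide, 6 mm thick; origin at the centre of its underside. The double lid stands on its middle at first, and the plain lid belongs there in the end.
- hob_cover: fixed wooden board over the front half of the hob, 230 x 740 mm (x, y), top face 42 mm above its origin. Jar and trivet stand at its two sides, either way round, 34 cm or more apart; the front half of its middle (within 60 mm of y = 0.15 m) is empty: room to park a lid. A microwave oven hangs above, its front at x = 0.60 m, underside at z = 0.56 m: do not lift higher than needed.
- phone: bystander: closed black flip phone lying at the back of the board's middle, 46 x 95 x 19 mm (x, y, z), origin under its centre
- loose_cap: bystander: dark round burner cap lying at the left end of the board, 75 mm wide, 9 mm thick, origin under its centre

How it is judged:
By the outcome, as a careful person would: the job done as asked, in the order asked, and still so for the second after the job is handed in, while the arm keeps its last pose, push and grip.
It also fails if it takes over 72 s, if anything falls off the work surface, if the arm or the gripper's body presses on something with over 40 N, if the wrist force passes 120 N, or if a joint passes its speed limit or range.

## Robot

A 6-joint arm with a two-finger parallel gripper is mounted at the origin on a cart in front of the work surface, level with it; the furniture and walls round the work are solid. World frame = base frame: x ahead of the robot, y to its left, z up, the work surface at z = 0. Lengths are in mm, angles in degrees, forces in N, time in s.
With the tool pointing down it reaches from about 225 to 725 mm from the base axis. Payload 3.1 kg.
Tool frame: the origin (TCP) lies at the very end of the fingers, on their centre line; the grasp point (between the pads) lies 19 mm behind it (env.grip_point_offset is the distance from the TCP to the grasp point, in mm); z points along the fingers, y is the line along which they close (so a half turn about z gives the same grasp; the last joint's range is limited). The gripper opens to 85 mm and grips with 20 to 120 N. Pads are 22 mm wide; open, the fingers measure 114 mm over their backs; the gripper's body (76 mm by 85 mm) begins 54 mm behind the grasp point. The pads swing forward as they close: fully open they stand 13 mm farther back than shut.
Start: joints at [-76.708, 2.75, 5.684, 92.934, 0, 82.678], TCP at [184.83, -491.381, 231.312] pointing down, gripper open.
Joint ranges: [-166.93, 166.93], [-56.73, 111.36], [-69.38, 81.34], [-121.58, 131.49], [-85.45, 84.26], [-180, 180]. Speed limits (degrees/s): [159.86, 159.86, 180, 180, 180, 180].

## Interface

Orientations are given as a 3x3 rotation matrix whose columns are the frame's x, y, z axes.
In Python, from bench import readout, grab_frame, calibration, env, search_frame gives the robot as it stands.
- The arm moves only by the tool move_arm, never from a script. Its argument "increments" is a list that holds one entry, the list of rows, each a list of 5 numbers: the shift along the tool's x, y, z in mm, then the turn about the tool's z in rad, then the finger opening in mm, from 0 to 85.4. In form: [[[dx, dy, dz, yaw, grip], ...]]. A call has 1 to 12 rows; each row is the pose to reach, as a shift and turn from the pose commanded when the call began, along the tool's axes at that moment; what a row does not reach only later rows make up. A row lasts 1/10 s, in which the tool goes at most 50 mm and 8.59 degrees, less where a joint would pass 70% of its speed; a pose out of reach is approached as far as the arm can. A call with a gripper value outside its range is refused whole. The fingers move at their own pace and stop on an object; the grip force is fixed at half the most. Time passes only in rows, so rows that repeat a pose let the fingers close. It gives the time, the measured TCP pose, the force, the opening and the grip force at its end, in the units of the state.
- readout.state(): the state, without advancing time (a new reading comes with each control period).
- grab_frame(name): name is "scene" or "top"; returns the picture (400x640x3 uint8, blue, green, red); there is no depth.
- calibration(name): a dict with "camera_matrix" (3x3 intrinsics, pixels), "dist_coeffs" ([k1, k2, p1, p2, k3] as OpenCV has them; the pictures are not rectified), "eye" and "rotation" of the camera in the world. Camera axes: x right, y down, z forward; pixel columns grow to the right and rows downward; lengths in mm; the calibration is good to about 2 mm. A picture is of the moment at which its call begins. calibration takes no time and is no camera call.
- env.close_job(): hands the job in; it is judged then, once.
Trained networks look in the newest picture that a camera, given by its name, has taken for a name from the list of things; names that differ only in an ending like _2 or _b are one class to them, and where a whole thing is asked for, a point or a joint stands for the part that bears it (a point fixed in the world has none). Each returns a list of dicts, best first, with "conf" (0 to 1); they miss things now and then, are a little off and sometimes report something else, mostly with a low value. They report only what shows in the picture. A call takes as long as a camera call.
- search_frame(camera, label): "rect" ([centre column, centre row, width, height] in pixels, round what is visible of it).
The state is a dict: "time": time; "q": joint angles; "joint_velocities": joint speeds; "joint_efforts": joint torques, N m; "position": TCP position; "tcp_rot": TCP orientation; "force": force on the tool from outside, world axes, zero at the start; "torque": the same for the moment, N m; "opening": finger opening in mm; "grip_force": force on a finger pad.
Only numpy, scipy, OpenCV 4.12 (cv2) and the standard library are available. Lean on these libraries where they do the work, as an engineer would, in place of code of your own. Each camera call takes 0.05 s, during which the arm holds its last target. There are 200 camera calls.

## Working session

There is one attempt and no reset: what is moved stays moved. The work goes in short steps, Python scripts to look and compute and a tool call to move; the robot and the scene stay as the last step left them, time stands still between calls to the robot, and variables do not carry over. Pictures are saved under pics/ and viewed, at most 10 in all, crops included, and the job is handed in when it is done.

Besides the shell and the picture viewer there is one more tool, called after ">>>" in YAML: its name, and indented under it one key for each argument. move_arm: Moves the arm, as the interface text tells. Its arguments: {"type":"object","properties":{"increments":{"type":"array"}},"required":["increments"]}

```bash
mkdir -p pics
python3 - <<'E'
from bench import readout, grab_frame, calibration, env, search_frame
import cv2,numpy as np
s=readout.state();print(s['position'],np.round(s['tcp_rot'],3).tolist(),env.grip_point_offset,s['opening'])
ims=[]
for c in("scene","top"):
    im=grab_frame(c);cv2.imwrite(f"pics/{c}0.png",im)
    k=calibration(c);print(c,np.round(k['camera_matrix'],1).tolist(),np.round(k['dist_coeffs'],3),np.round(k['eye']),np.round(k['rotation'],3).tolist())
    for n in("jar","plain_knob","plain_lid","inner_knob","outer_lid","ear_1","trivet","phone","loose_cap","hob_cover","jar_mouth"):
        print(n,[(np.round(d['rect']).astype(int).tolist(),round(d['conf'],2)) for d in search_frame(c,n)[:3]])
E
```

```text
[ 184.68407825 -490.79671568  230.12180069] [[0.936, 0.352, -0.001], [0.352, -0.936, 0.002], [0.0, -0.002, -1.0]] 18.700000000000003 85.52909627439541
scene [[370.1, 0.0, 322.9], [0.0, 370.1, 199.1], [0.0, 0.0, 1.0]] [-0.002  0.     0.     0.     0.   ] [ 36. 354. 864.] [[-0.299, -0.794, 0.529], [-0.954, 0.255, -0.158], [-0.009, -0.552, -0.834]]
jar [([415, 191, 56, 44], 0.97)]
plain_knob [([421, 165, 58, 46], 0.84)]
plain_lid [([424, 166, 58, 44], 0.98)]
inner_knob [([261, 234, 9, 21], 0.63), ([263, 238, 52, 48], 0.51)]
outer_lid [([261, 238, 48, 47], 0.9)]
ear_1 [([263, 237, 49, 50], 0.93)]
trivet [([270, 247, 49, 38], 0.76)]
phone [([331, 187, 38, 24], 0.76), ([266, 246, 55, 45], 0.37)]
loose_cap [([209, 241, 28, 33], 0.98)]
hob_cover [([331, 235, 297, 136], 0.86), ([262, 237, 53, 46], 0.42)]
jar_mouth [([415, 193, 54, 44], 0.72)]
top [[503.5, 0.0, 326.4], [0.0, 503.5, 202.6], [0.0, 0.0, 1.0]] [-0.107  0.     0.     0.     0.   ] [ 308.  225. 1430.] [[-0.015, -0.99, 0.139], [-1.0, 0.012, -0.019], [0.018, -0.139, -0.99]]
jar [([401, 209, 29, 32], 0.79)]
plain_knob [([417, 198, 52, 52], 0.75), ([272, 213, 38, 46], 0.71), ([263, 211, 47, 44], 0.25)]
plain_lid [([417, 198, 48, 50], 0.79), ([263, 211, 51, 44], 0.54)]
inner_knob [([263, 210, 10, 13], 0.51)]
outer_lid [([264, 210, 43, 45], 0.65), ([402, 210, 32, 34], 0.48)]
ear_1 [([262, 210, 50, 44], 0.72)]
trivet [([265, 212, 58, 47], 0.91)]
phone [([337, 174, 33, 16], 0.93)]
loose_cap [([217, 193, 25, 27], 0.55), ([264, 210, 10, 15], 0.28)]
hob_cover [([327, 206, 264, 88], 0.92), ([267, 213, 54, 50], 0.16)]
jar_mouth [([403, 211, 31, 34], 0.65)]
```

Run:
```python
import cv2,numpy as np
t=cv2.imread('pics/top0.png');s=cv2.imread('pics/scene0.png')
r=lambda a,k:cv2.resize(a,None,fx=k,fy=k,interpolation=cv2.INTER_CUBIC)
a=r(t[160:260,185:445],3) # 780x300
b=r(s[130:280,185:465],2.78)[:300*2]
c=r(s[195:275,225:305],3.7)[:296,:296]
d=r(s[135:235,375:475],2.9)[:296,:290]
e=np.zeros((296,a.shape[1],3),np.uint8);e[:c.shape[0],:c.shape[1]]=c;e[:d.shape[0],320:320+d.shape[1]]=d
cv2.imwrite('pics/m1.png',np.vstack([a,e]))
```

```text
(no output)
```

View pics/m1.png

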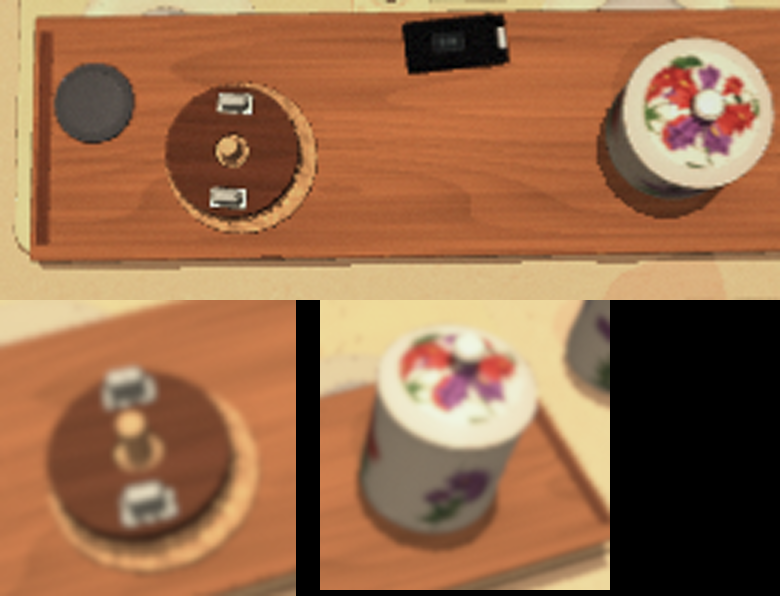

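View pics/scene0.png

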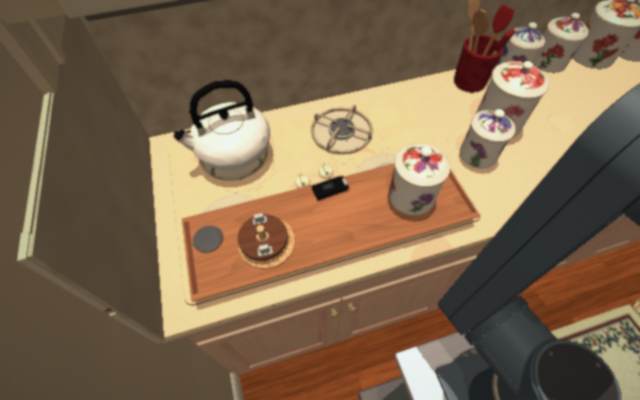

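The mosaic shows the double lid on the left (y≈+), with knob top at top-picture px (262.3,209.3) and ears at (263.3,194) and (261,225.7). The plain knob is at (421,194.3). In the scene picture the knobs are at (260.4,228.5) and (425.7,150.5).

```bash
cat > h.py <<'E'
from bench import readout, grab_frame, calibration, env, search_frame
import cv2,numpy as np
def ray(c,p):
    k=calibration(c);u=cv2.undistortPoints(np.array([[p]],float),np.array(k['camera_matrix']),np.array(k['dist_coeffs']))[0,0]
    d=np.array(k['rotation'])@[u[0],u[1],1];return np.array(k['eye']),d/np.linalg.norm(d)
def atz(c,p,z):
    e,d=ray(c,p);return np.round(e+d*(z-e[2])/d[2],1)
def tri(a,b):
    (e,d),(f,g)=ray('scene',a),ray('top',b)
    A=np.eye(3)-np.outer(d,d);B=np.eye(3)-np.outer(g,g)
    return np.round(np.linalg.solve(A+B,A@e+B@f),1)
def proj(c,X):
    k=calibration(c);R=np.array(k['rotation']);X=np.array(X,float).reshape(-1,3)
    return cv2.projectPoints((X-k['eye'])@R,np.zeros(3),np.zeros(3),np.array(k['camera_matrix']),np.array(k['dist_coeffs']))[0][:,0]
def go(x,y,z,yaw=None):
    "shift in tool axes to TCP target; yaw = wanted direction (deg) of tool y in world, mod 180"
    s=readout.state();R=np.array(s['tcp_rot']);d=R.T@(np.array([x,y,z])-s['position'])
    o='' 
    if yaw is not None:
        cur=np.degrees(np.arctan2(R[1,1],R[0,1]));e=(yaw-cur+90)%180-90;o=round(float(-np.radians(e)),3)
    print('pos',np.round(s['position'],1),'shift',np.round(d,1),'turn',o,'q6',s['q'][5],'F',np.round(s['force'],1),'open',round(s['opening'],1),'t',s['time'])
E
python3 - <<'E'
from h import *
for n,a,b,z in(("iknob",(260.4,228.5),(262.3,209.3),114),("earA",(260.1,218.2),(263.3,194),101),("earB",(265,250.1),(261,225.7),101),("plain",(425.7,150.5),(421,194.3),227)):
    print(n,tri(a,b),atz('scene',a,z),atz('top',b,z))
def circ(x,y,z,r):
    t=np.linspace(0,6.28,72);return np.c_[x+r*np.cos(t),y+r*np.sin(t),0*t+z]
# disc extents at guess vs. colour masks
im=cv2.imread('pics/top0.png')
for c,n in(('top','trivet'),('scene','trivet')):
    print(c,atz(c,(search_frame.__name__ and (0,0)),48) if 0 else '')
print('board corners z42',[atz('top',p,42).tolist() for p in((185+40/3,160+18/3),(185+35/3,160+258/3))])
print('phone',atz('top',(337,174),61),'cap',atz('top',(216.5,194),51))
E
```

```text
iknob [477.4 371.3 113.4] [477.9 374.3 114. ] [476.8 368.1 114. ]
earA [521.9 369.1  87. ] [513.4 369.5 101. ] [519.6 366.9 101. ]
earB [436.7 376.   82.6] [427.5 376.5 101. ] [434.7 372.8 101. ]
plain [495.3 -28.8 224.7] [494.4 -26.1 227. ] [494.1 -29.5 227. ]
top 
scene 
board corners z42 [[611.3, 557.4, 42.0], [386.1, 557.5, 42.0]]
phone [579.5 167.4  61. ] cap [529.2 502.5  51. ]
```

```bash
python3 -c "
from h import *
go(494.5,-28,290,85.7)"
```

```text
pos [ 184.8 -491.4  231.3] shift [ 453.  -324.7  -58.7] turn 0.435 q6 82.67662826562179 F [ 0.8 -0.8 -0.2] open 85.5 t 1.2
```

>>> move_arm:
  increments:
    - [[0, 0, -58, 0, 60], [40, -29, -58, -0.15, 60], [85, -60, -58, -0.3, 60], [130, -92, -58, -0.45, 60], [175, -125, -58, -0.6, 60], [220, -157, -58, -0.75, 60], [265, -190, -58, -0.9, 60], [310, -222, -58, -1.05, 60], [355, -254, -58, -1.2, 60], [400, -287, -58, -1.3, 60], [435, -312, -58, -1.4, 60], [453, -325, -58, -1.4, 60]]

```text
time: 2.4
position: [490.7, -32.5, 289.6]
tcp_rot: [[-0.19, 0.982, 0.001], [0.982, 0.19, -0.0], [-0.001, 0.001, -1.0]]
force: [0.7, 0.2, 0.3]
opening: 59.9
grip_force: 0.0
```

```bash
python3 -c "
from h import *
go(494.5,-28,245,85.7)"
```

```text
pos [490.7 -32.5 289.6] shift [ 3.8  4.5 44.6] turn -1.305 q6 67.45843694657759 F [0.7 0.2 0.3] open 59.9 t 2.4
```

>>> move_arm:
  increments:
    - [[0, 0, 0, -0.15, 60], [0, 0, 5, -0.3, 60], [0, 0, 10, -0.45, 60], [0, 0, 20, -0.6, 60], [0, 0, 30, -0.75, 60], [0, 0, 40, -0.9, 60], [0, 0, 45, -1.05, 60], [0, 0, 50, -1.2, 50], [0, 0, 50, -1.3, 50], [0, 0, 50, -1.3, 50]]

```text
time: 3.4
position: [489.7, -34.5, 239.1]
tcp_rot: [[-0.997, 0.082, -0.0], [0.082, 0.997, 0.0], [0.0, 0.0, -1.0]]
force: [-0.5, 0.3, -0.1]
opening: 49.8
grip_force: 0.0
```

Run:
```python
from h import *
go(494.5,-28,205,85.7)
s=grab_frame('scene');t=grab_frame('top')
a=cv2.resize(s[110:210,370:470],None,fx=4,fy=4,interpolation=2);b=cv2.resize(t[150:250,370:470],None,fx=4,fy=4,interpolation=2)
cv2.imwrite('pics/m2.png',np.hstack([a,b]))
```

```text
pos [489.7 -34.5 239.1] shift [-4.2  6.8 34.1] turn -0.007 q6 -7.159252131938077 F [-0.5  0.3 -0.1] open 49.8 t 3.4
```

View pics/m2.png

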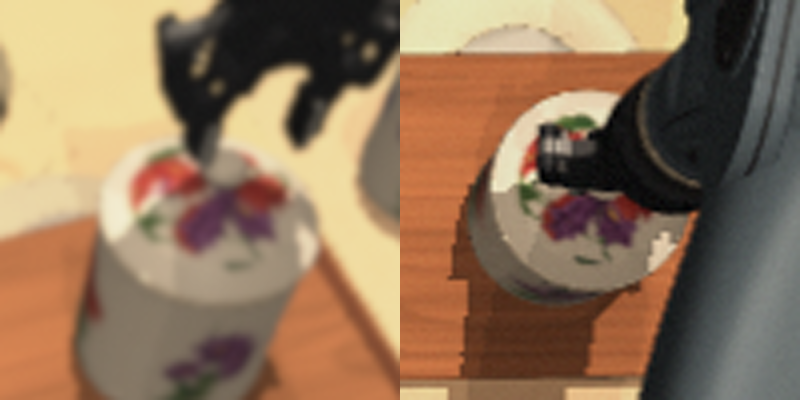

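The picture shows the fingers straddling the knob, offset toward −y, which matches the measured 7 mm error. I'll correct that and descend.

>>> move_arm:
  increments:
    - [[-4, 7, 0, 0, 50], [-4, 7, 10, 0, 50], [-4, 7, 20, 0, 50], [-4, 7, 28, 0, 50], [-4, 7, 32, 0, 50], [-4, 7, 34, 0, 50], [-4, 7, 34, 0, 50]]

```text
time: 4.2
position: [494.2, -27.9, 204.9]
tcp_rot: [[-0.997, 0.082, -0.001], [0.082, 0.997, 0.0], [0.001, 0.0, -1.0]]
force: [-0.1, -0.7, 0.7]
opening: 49.8
grip_force: 0.0
```

>>> move_arm:
  increments:
    - [[0, 0, 0, 0, 35], [0, 0, 0, 0, 28], [0, 0, 0, 0, 22], [0, 0, 0, 0, 15], [0, 0, 0, 0, 10], [0, 0, 0, 0, 10]]

```text
time: 4.8
position: [495.1, -28.1, 206.7]
tcp_rot: [[-0.997, 0.082, 0.002], [0.082, 0.997, -0.001], [-0.002, -0.001, -1.0]]
force: [-0.1, -0.4, 5.7]
opening: 21.7
grip_force: 59.7
```

>>> move_arm:
  increments:
    - [[0, 0, -2, 0, 10], [0, 0, -5, 0, 10], [0, 0, -10, 0, 10], [0, 0, -18, 0, 10], [0, 0, -28, 0, 10], [0, 0, -38, 0, 10], [0, 0, -40, 0, 10], [0, 0, -40, 0, 10]]

```text
time: 5.6
position: [495.0, -28.0, 246.4]
tcp_rot: [[-0.997, 0.082, 0.002], [0.082, 0.997, -0.0], [-0.002, -0.0, -1.0]]
force: [0.3, 0.8, -2.5]
opening: 22.0
grip_force: 59.3
```

Run:
```python
from h import *
go(450,150,245,85.7)
s=grab_frame('scene');t=grab_frame('top')
a=cv2.resize(s[90:230,360:500],None,fx=2.8,fy=2.8,interpolation=2);b=cv2.resize(t[130:270,350:490],None,fx=2.8,fy=2.8,interpolation=2)
cv2.imwrite('pics/m3.png',np.hstack([a,b]))
```

```text
pos [495.  -28.  246.4] shift [ 59.4 173.7   1.3] turn -0.007 q6 -6.3050929846726085 F [ 0.3  0.8 -2.5] open 22.0 t 5.6
```

View pics/m3.png

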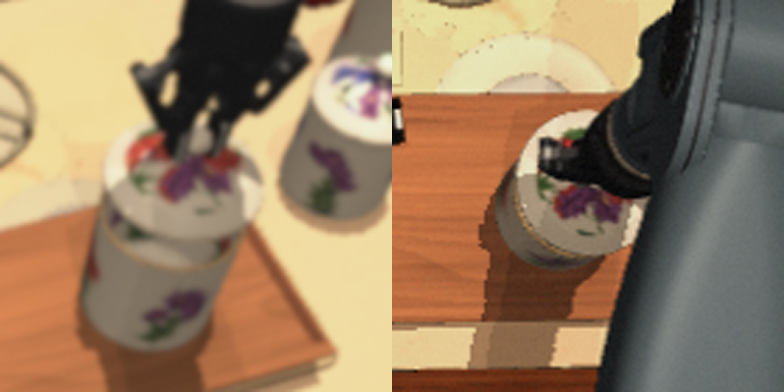

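Left view: the porcelain lid hangs level in the fingers and the jar stays put. Moving it to the parking spot.

>>> move_arm:
  increments:
    - [[10, 29, 0, 0, 10], [24, 69, 0, 0, 10], [38, 110, 0, 0, 10], [50, 148, 0, 0, 10], [57, 168, 20, 0, 10], [59, 174, 50, 0, 10], [59, 174, 90, 0, 10], [59, 174, 125, 0, 10], [59, 174, 145, 0, 10], [59, 174, 152, 0, 10], [59, 174, 154, 0, 10], [59, 174, 154, 0, 10]]

```text
time: 6.9
position: [450.5, 150.4, 92.2]
tcp_rot: [[-0.997, 0.082, 0.001], [0.082, 0.997, 0.0], [-0.001, 0.0, -1.0]]
force: [-0.2, -0.4, -1.4]
opening: 22.1
grip_force: 59.7
```

>>> move_arm:
  increments:
    - [[0, 0, 3, 0, 10], [0, 0, 5, 0, 10], [0, 0, 6.5, 0, 10], [0, 0, 7.5, 0, 10], [0, 0, 8, 0, 10], [0, 0, 8, 0, 10]]

```text
time: 7.5
position: [450.3, 150.5, 84.8]
tcp_rot: [[-0.997, 0.082, 0.001], [0.082, 0.997, 0.0], [-0.001, 0.0, -1.0]]
force: [-1.7, -0.0, 5.5]
opening: 22.3
grip_force: 61.0
```

>>> move_arm:
  increments:
    - [[0, 0, 0, 0, 50], [0, 0, 0, 0, 50], [0, 0, 0, 0, 50], [0, 0, -10, 0, 50], [0, 0, -40, 0, 50], [0, 0, -75, 0, 50], [0, 0, -85, 0, 50], [0, 0, -85, 0, 50]]

```text
time: 8.3
position: [451.7, 150.7, 171.2]
tcp_rot: [[-0.997, 0.082, 0.005], [0.082, 0.997, 0.001], [-0.005, 0.001, -1.0]]
force: [1.1, 1.0, -0.2]
opening: 50.1
grip_force: 0.0
```

Run:
```python
from h import *
go(477.5,371,140,85.7)
```

```text
pos [451.7 150.7 171.2] shift [ -7.6 221.6  31.5] turn -0.007 q6 15.06184277650837 F [ 1.1  1.  -0.2] open 50.1 t 8.3
```

>>> move_arm:
  increments:
    - [[-1, 30, 0, 0, 50], [-2, 75, 0, 0, 50], [-4, 120, 0, 0, 50], [-6, 165, 0, 0, 50], [-7, 200, 10, 0, 45], [-8, 217, 22, 0, 45], [-8, 222, 31, 0, 45], [-8, 222, 31, 0, 45], [-8, 222, 31, 0, 45]]

```text
time: 9.2
position: [475.4, 369.7, 136.4]
tcp_rot: [[-0.997, 0.082, -0.002], [0.082, 0.997, -0.002], [0.002, -0.002, -1.0]]
force: [0.5, -1.1, 0.3]
opening: 44.9
grip_force: 0.0
```

Run:
```python
from h import *
go(477.5,371,82.5,85.7)
s=grab_frame('scene');t=grab_frame('top')
a=cv2.resize(s[170:290,200:320],None,fx=3.2,fy=3.2,interpolation=2);b=cv2.resize(s[120:240,360:480],None,fx=3.2,fy=3.2,interpolation=2)
cv2.imwrite('pics/m4.png',np.hstack([a,b]))
cv2.imwrite('pics/t4.png',t);cv2.imwrite('pics/s4.png',s)
for c in('scene','top'):
  for n in('jar','jar_mouth','plain_lid'):print(c,n,[(np.round(d['rect'],1).tolist(),round(d['conf'],2)) for d in search_frame(c,n)[:2]])
```

```text
pos [475.4 369.7 136.4] shift [-2.1  1.6 53.9] turn -0.008 q6 36.23556583961926 F [ 0.5 -1.1  0.3] open 44.9 t 9.2
scene jar []
scene jar_mouth []
scene plain_lid [([355.6, 225.8, 54.0, 45.4], 0.74)]
top jar [([413.0, 200.4, 53.4, 47.5], 0.57)]
top jar_mouth [([414.5, 203.5, 52.4, 51.2], 0.78)]
top plain_lid [([343.6, 221.8, 45.1, 48.7], 0.72)]
```

View pics/m4.png

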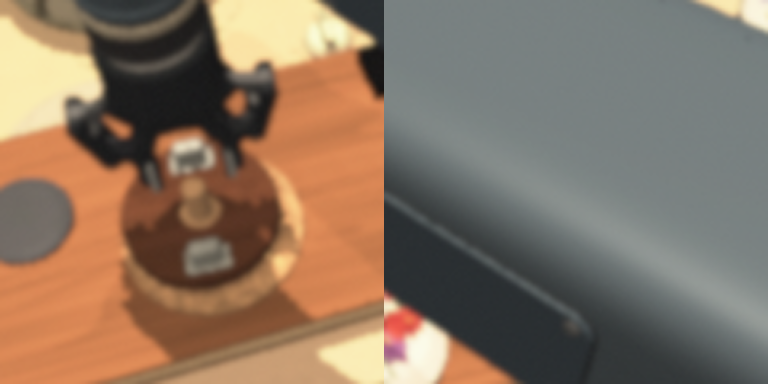

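The left view shows the fingertips at crop x≈150 and 233 with the knob top at 193, so the knob is centred between them. Descending.

>>> move_arm:
  increments:
    - [[-2, 1, 5, 0, 45], [-2, 1, 15, 0, 45], [-2, 1, 28, 0, 45], [-2, 1, 40, 0, 40], [-2, 1, 48, 0, 40], [-2, 1, 52, 0, 40], [-2, 1, 53, 0, 40], [-2, 1, 53, 0, 40]]

```text
time: 10.4
position: [478.1, 371.9, 84.4]
tcp_rot: [[-0.997, 0.082, 0.0], [0.082, 0.997, 0.0], [-0.0, 0.0, -1.0]]
force: [0.0, 0.2, 0.8]
opening: 40.2
grip_force: 0.0
```

Run:
```python
from h import *
go(477.5,371,82,85.7)
t=cv2.imread('pics/t4.png')
cv2.imwrite('pics/m5.png',cv2.resize(t[160:260,365:465],None,fx=5,fy=5,interpolation=2))
# rim circle projected for candidate centre: box centre of rim top outline
for c in((494,-28),(490,-30),(497,-28)):
    th=np.linspace(0,6.28,90)
    for r in(62.5,54.5):
        p=proj('top',np.c_[c[0]+r*np.cos(th),c[1]+r*np.sin(th),174+0*th]);print(c,r,np.round([p[:,0].min(),p[:,0].max(),p[:,1].min(),p[:,1].max()],1))
```

```text
pos [478.1 371.9  84.4] shift [ 0.6 -0.9  2.4] turn -0.007 q6 36.219228810049295 F [0.  0.2 0.8] open 40.2 t 10.4
(494, -28) 62.5 [391.7 440.5 173.4 222.1]
(494, -28) 54.5 [394.9 437.4 176.5 218.9]
(490, -30) 62.5 [392.6 441.3 175.  223.7]
(490, -30) 54.5 [395.7 438.2 178.  220.5]
(497, -28) 62.5 [391.7 440.4 172.3 220.9]
(497, -28) 54.5 [394.8 437.3 175.4 217.8]
```

View pics/m5.png

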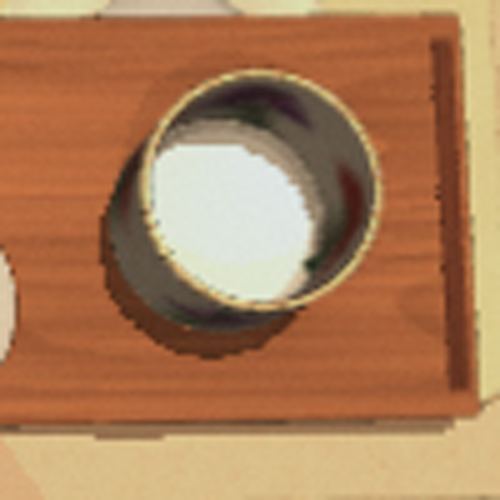

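The mouth's outer rim spans columns 393.2–441.4 and rows 173.8–222.2, which gives a jar centre of about (494, −29.5). Gripping the knob.

>>> move_arm:
  increments:
    - [[0, 0, 1.5, 0, 40], [0, 0, 1.5, 0, 28], [0, 0, 1.5, 0, 20], [0, 0, 1.5, 0, 14], [0, 0, 1.5, 0, 6], [0, 0, 1.5, 0, 6], [0, 0, 1.5, 0, 6]]

```text
time: 11.1
position: [478.5, 372.4, 83.6]
tcp_rot: [[-0.997, 0.081, 0.001], [0.081, 0.997, 0.001], [-0.001, 0.002, -1.0]]
force: [-0.5, 1.3, 3.3]
opening: 16.0
grip_force: 58.7
```

>>> move_arm:
  increments:
    - [[0, 0, -2, 0, 6], [0, 0, -5, 0, 6], [0, 0, -12, 0, 6], [0, 0, -30, 0, 6], [0, 0, -55, 0, 6], [0, 0, -85, 0, 6], [0, 0, -115, 0, 6], [0, 0, -140, 0, 6], [0, 0, -155, 0, 6], [0, 0, -160, 0, 6], [0, 0, -160, 0, 6]]

```text
time: 12.2
position: [478.3, 371.8, 243.4]
tcp_rot: [[-0.997, 0.082, 0.001], [0.082, 0.997, 0.0], [-0.001, 0.0, -1.0]]
force: [0.2, -0.5, -2.5]
opening: 16.5
grip_force: 58.6
```

Run:
```python
from h import *
go(494,-29.5,245,85.7)
```

```text
pos [478.3 371.8 243.4] shift [ -48.4 -398.7   -1.7] turn -0.007 q6 36.21852945276953 F [ 0.2 -0.5 -2.5] open 16.5 t 12.2
```

>>> move_arm:
  increments:
    - [[-3, -20, 0, 0, 6], [-7, -55, 0, 0, 6], [-12, -100, 0, 0, 6], [-18, -145, 0, 0, 6], [-23, -190, 0, 0, 6], [-28, -235, 0, 0, 6], [-34, -280, 0, 0, 6], [-39, -322, 0, 0, 6], [-43, -358, 0, 0, 6], [-46, -383, 0, 0, 6], [-48, -395, 0, 0, 6], [-48, -399, 0, 0, 6]]

```text
time: 13.4
position: [492.7, -30.5, 241.4]
tcp_rot: [[-0.997, 0.084, -0.003], [0.084, 0.997, 0.001], [0.003, 0.001, -1.0]]
force: [0.1, 0.6, -2.6]
opening: 16.0
grip_force: 58.9
```

>>> move_arm:
  increments:
    - [[0, 0, 0, 0, 6], [0, 0, 0, 0, 6]]

```text
time: 13.6
position: [493.1, -28.6, 242.5]
tcp_rot: [[-0.997, 0.08, -0.001], [0.08, 0.997, 0.001], [0.001, 0.001, -1.0]]
force: [0.3, 1.1, -2.7]
opening: 16.8
grip_force: 58.9
```

Run:
```python
from h import *
go(494,-29.5,215,85.7)
s=grab_frame('scene');t=grab_frame('top')
cv2.imwrite('pics/m6.png',np.hstack([cv2.resize(s[90:230,360:500],None,fx=2.8,fy=2.8,interpolation=2),cv2.resize(t[130:270,350:490],None,fx=2.8,fy=2.8,interpolation=2)]))
```

```text
pos [493.1 -28.6 242.5] shift [-1.  -0.9 27.5] turn -0.005 q6 -6.523561457663704 F [ 0.3  1.1 -2.7] open 16.8 t 13.6
```

View pics/m6.png

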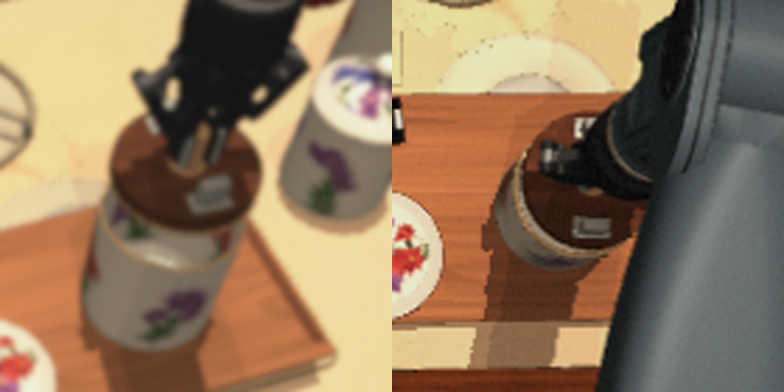

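Both views show the double lid hanging level and centred over the open mouth. Lowering.

>>> move_arm:
  increments:
    - [[-2, -1, 5, 0, 6], [-2, -1, 15, 0, 6], [-2, -1, 24, 0, 6], [-2, -1, 29, 0, 6], [-2, -1, 32, 0, 6], [-2, -1, 34, 0, 6], [-2, -1, 36, 0, 6], [-2, -1, 36, 0, 6]]

```text
time: 14.5
position: [495.2, -31.0, 206.8]
tcp_rot: [[-0.997, 0.082, 0.0], [0.082, 0.997, -0.0], [-0.0, -0.0, -1.0]]
force: [0.3, 0.3, -1.9]
opening: 16.6
grip_force: 58.9
```

>>> move_arm:
  increments:
    - [[0, 1, 2, 0, 6], [0, 1, 3.5, 0, 6], [0, 1, 5, 0, 6], [0, 1, 6, 0, 6], [0, 1, 7, 0, 6], [0, 1, 7, 0, 6]]

```text
time: 15.1
position: [495.2, -29.9, 199.6]
tcp_rot: [[-0.997, 0.082, -0.0], [0.082, 0.997, 0.0], [0.0, 0.0, -1.0]]
force: [0.6, -0.4, -2.1]
opening: 15.8
grip_force: 58.9
```

>>> move_arm:
  increments:
    - [[0, 0, 0.7, 0, 6], [0, 0, 1.5, 0, 6], [0, 0, 2.2, 0, 6], [0, 0, 3, 0, 6], [0, 0, 3, 0, 6]]

```text
time: 15.6
position: [495.5, -30.0, 199.0]
tcp_rot: [[-0.997, 0.082, 0.002], [0.082, 0.997, -0.001], [-0.002, -0.0, -1.0]]
force: [-4.0, 0.4, 6.5]
opening: 16.5
grip_force: 59.9
```

>>> move_arm:
  increments:
    - [[0, 0, 2, 0, 6], [0, 0, 4, 0, 6], [0, 0, 6, 0, 6], [0, 0, 8, 0, 6], [0, 0, 8, 0, 6]]

```text
time: 16.1
position: [496.4, -30.1, 198.7]
tcp_rot: [[-0.997, 0.081, 0.01], [0.081, 0.997, -0.002], [-0.01, -0.001, -1.0]]
force: [-10.4, 2.4, 30.6]
opening: 16.3
grip_force: 62.9
```

>>> move_arm:
  increments:
    - [[0, 0, -4, 0, 6], [0, 0, -8, 0, 6], [0, 0, -9, 0, 20], [0, 0, -9, 0, 40], [0, 0, -9, 0, 45], [0, 0, -9, 0, 45], [0, 0, -20, 0, 45], [0, 0, -45, 0, 45], [0, 0, -70, 0, 45], [0, 0, -80, 0, 45], [0, 0, -80, 0, 45]]

```text
time: 17.2
position: [496.4, -30.2, 271.1]
tcp_rot: [[-0.997, 0.082, 0.004], [0.082, 0.997, -0.001], [-0.004, -0.0, -1.0]]
force: [-0.2, 0.1, -0.1]
opening: 45.1
grip_force: 0.0
```

Run:
```python
from h import *
go(450.5,150.5,125,85.7)
```

```text
pos [496.4 -30.2 271.1] shift [ 61.1 176.4 145.8] turn -0.007 q6 -6.519333507751799 F [-0.2  0.1 -0.1] open 45.1 t 17.2
```

>>> move_arm:
  increments:
    - [[10, 30, 0, 0, 45], [24, 70, 0, 0, 45], [40, 115, 0, 0, 45], [53, 152, 20, 0, 45], [59, 170, 50, 0, 45], [61, 176, 90, 0, 45], [61, 176, 125, 0, 45], [61, 176, 143, 0, 45], [61, 176, 146, 0, 45], [61, 176, 146, 0, 45]]

```text
time: 18.2
position: [447.8, 150.2, 121.5]
tcp_rot: [[-0.997, 0.082, -0.003], [0.082, 0.997, -0.0], [0.003, -0.001, -1.0]]
force: [-0.1, -0.4, 1.0]
opening: 44.7
grip_force: 0.0
```

Run:
```python
from h import *
go(450.5,150.5,85.5,85.7)
s=grab_frame('scene');t=grab_frame('top')
cv2.imwrite('pics/s7.png',s);cv2.imwrite('pics/t7.png',t)
cv2.imwrite('pics/m7.png',np.hstack([cv2.resize(s[120:240,370:480],None,fx=3.3,fy=3.3,interpolation=2),cv2.resize(t[150:270,310:450],None,fx=3.3,fy=3.3,interpolation=2)[:396]]))
```

```text
pos [447.8 150.2 121.5] shift [-2.8  0.5 36. ] turn -0.007 q6 15.093626370082449 F [-0.1 -0.4  1. ] open 44.7 t 18.2
```

View pics/m7.png

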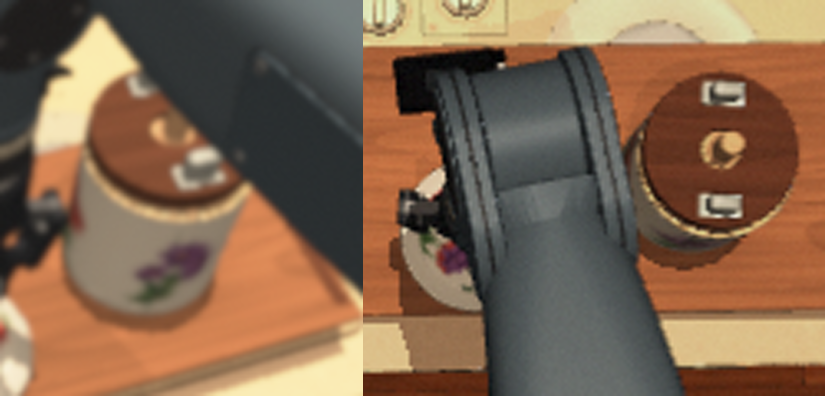

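The left view shows the double lid sitting flush and level on the jar rim. In the top view its ears are at about (418.8,177.9) and (418.2,212.4). Now I regrasp the parked plain lid.

>>> move_arm:
  increments:
    - [[-2, 0, 8, 0, 45], [-2, 0, 20, 0, 45], [-2, 0, 30, 0, 45], [-2, 0, 34, 0, 45], [-2, 0, 36, 0, 45], [-2, 0, 36, 0, 35], [-2, 0, 36, 0, 25], [-2, 0, 36, 0, 15], [-2, 0, 36, 0, 10], [-2, 0, 36, 0, 10], [-2, 0, 36, 0, 10]]

```text
time: 19.4
position: [451.2, 150.4, 87.4]
tcp_rot: [[-0.997, 0.082, 0.001], [0.082, 0.997, 0.0], [-0.001, 0.0, -1.0]]
force: [-0.9, 0.7, 3.0]
opening: 21.6
grip_force: 59.0
```

>>> move_arm:
  increments:
    - [[0, 0, -2, 0, 10], [0, 0, -6, 0, 10], [0, 0, -15, 0, 10], [0, 0, -30, 0, 10], [0, 0, -40, 0, 10], [0, 0, -45, 0, 10], [0, 0, -45, 0, 10]]

```text
time: 20.1
position: [451.7, 150.4, 133.0]
tcp_rot: [[-0.997, 0.082, 0.002], [0.082, 0.997, 0.0], [-0.002, 0.001, -1.0]]
force: [-0.1, -0.0, -2.2]
opening: 22.0
grip_force: 58.9
```

Run:
```python
from h import *
t=cv2.imread('pics/t4.png');
go(477,371,100,85.7)
th=np.linspace(0,6.28,90)
s=grab_frame('scene');t=grab_frame('top');cv2.imwrite('pics/s8.png',s);cv2.imwrite('pics/t8.png',t)
P=np.c_[477.4+70*np.cos(th),371.5+70*np.sin(th),48+0*th]
for c,im in(('scene',s),('top',t)):
    print(c,[np.round(d['rect'],1).tolist() for d in search_frame(c,'trivet')[:1]],'pred',np.round([*(proj(c,P).min(0)+proj(c,P).max(0))/2,*np.ptp(proj(c,P),axis=0)],1))
A=proj('top',P);o=cv2.resize(t[170:250,220:320],None,fx=4,fy=4,interpolation=2);B=proj('scene',P);o2=cv2.resize(s[210:290,220:320],None,fx=4,fy=4,interpolation=2)
for q in A:cv2.circle(o,tuple(int(v) for v in (q-[220,170])*4+2),1,(0,255,0),-1)
for q in B:cv2.circle(o2,tuple(int(v) for v in (q-[220,210])*4+2),1,(0,255,0),-1)
cv2.imwrite('pics/m8.png',np.hstack([o,o2]))
```

```text
pos [451.7 150.4 133. ] shift [ -7.2 221.9  33.2] turn -0.007 q6 15.030310176802583 F [-0.1 -0.  -2.2] open 22.0 t 20.1
scene [[263.4, 242.4, 57.7, 47.9]] pred [265.5 242.5  57.1  51.1]
top [[264.4, 212.3, 55.9, 51.8]] pred [263.7 212.3  50.6  50.3]
```

View pics/m8.png

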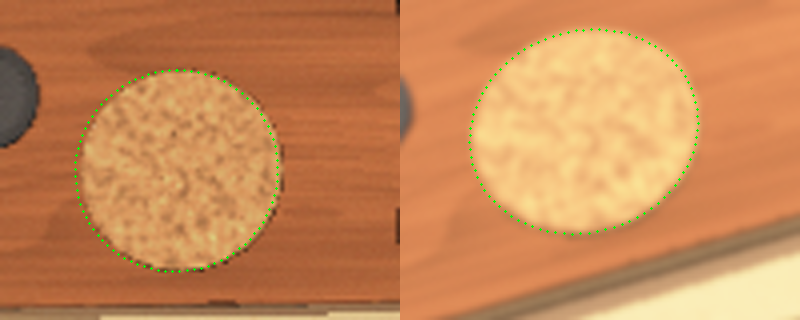

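The predicted trivet circle fits both pictures, so the trivet centre is at about (477, 371). Moving the lid there.

>>> move_arm:
  increments:
    - [[-1, 25, 0, 0, 10], [-2, 65, 0, 0, 10], [-4, 110, 0, 0, 10], [-5, 155, 0, 0, 10], [-6, 192, 0, 0, 10], [-7, 213, 8, 0, 10], [-7, 221, 20, 0, 10], [-7, 222, 30, 0, 10], [-7, 222, 34, 0, 10], [-7, 222, 36, 0, 10], [-7, 222, 36, 0, 10]]

```text
time: 21.4
position: [475.8, 369.6, 95.5]
tcp_rot: [[-0.997, 0.083, -0.001], [0.083, 0.997, -0.001], [0.001, -0.001, -1.0]]
force: [-0.2, -0.1, -1.5]
opening: 21.7
grip_force: 59.1
```

Run:
```python
from h import *
go(477,371,93,85.7)
```

```text
pos [475.8 369.6  95.5] shift [-1.   1.5  2.5] turn -0.008 q6 36.24812236308177 F [-0.2 -0.1 -1.5] open 21.7 t 21.4
```

>>> move_arm:
  increments:
    - [[-1, 0.5, 1, 0, 10], [-1, 0.5, 2, 0, 10], [-1, 0.5, 3, 0, 10], [-1, 0.5, 3.5, 0, 10], [-1, 0.5, 3.5, 0, 10]]

```text
time: 21.9
position: [477.5, 371.4, 93.4]
tcp_rot: [[-0.997, 0.082, 0.001], [0.082, 0.997, 0.0], [-0.001, 0.0, -1.0]]
force: [-1.1, -1.8, 2.6]
opening: 21.8
grip_force: 59.6
```

>>> move_arm:
  increments:
    - [[0, 0, 0, 0, 50], [0, 0, 0, 0, 50], [0, 0, 0, 0, 50], [0, 0, -8, 0, 50], [0, 0, -30, 0, 50], [0, 0, -70, 0, 50], [0, 0, -115, 0, 50], [0, 0, -155, 0, 50], [0, 0, -172, 0, 50], [0, 0, -172, 0, 50]]

```text
time: 22.9
position: [478.6, 372.4, 269.5]
tcp_rot: [[-0.997, 0.082, 0.008], [0.082, 0.997, 0.005], [-0.007, 0.005, -1.0]]
force: [0.2, 0.7, 0.1]
opening: 50.1
grip_force: 0.0
```

Run:
```python
from h import *
t=grab_frame('top');s=grab_frame('scene');cv2.imwrite('pics/t9.png',t);cv2.imwrite('pics/s9.png',s)
# steel ears: pale, low saturation, on dark lid near the jar
for c,im,(x0,x1,y0,y1) in(('top',t,(400,440,168,222)),('scene',s,(395,455,140,200))):
    hsv=cv2.cvtColor(im[y0:y1,x0:x1],cv2.COLOR_BGR2HSV)
    m=((hsv[...,1]<60)&(hsv[...,2]>110)).astype(np.uint8)
    n,_,st,ce=cv2.connectedComponentsWithStats(m)
    print(c,[(st[i,4],np.round(ce[i]+[x0,y0],1).tolist(),st[i,:4].tolist()) for i in range(1,n) if st[i,4]>8])
for x,y in((495,-30),):
  a=np.radians(-4.7);u=np.array([np.cos(a),np.sin(a)])
  for k in(43,-43):
    X=[[x+k*u[0],y+k*u[1],z] for z in(219,195)];print(k,X[0],proj('top',X).round(1).tolist(),proj('scene',X).round(1).tolist())
cv2.imwrite('pics/m9.png',np.hstack([cv2.resize(t[160:240,380:460],None,fx=5,fy=5,interpolation=2),cv2.resize(s[130:210,385:465],None,fx=5,fy=5,interpolation=2)]))
go(540,-33,265,85.7)
```

```text
top [(np.int32(60), [419.6, 177.4], [13, 7, 13, 7]), (np.int32(67), [418.1, 211.6], [12, 41, 13, 7])]
scene [(np.int32(1138), [436.6, 153.6], [7, 0, 53, 42])]
43 [np.float64(537.8554076331756), np.float64(-33.52335587109176), 219] [[421.2, 177.3], [419.3, 179.1]] [[419.5, 138.5], [417.4, 145.5]]
-43 [np.float64(452.14459236682444), np.float64(-26.47664412890824), 219] [[419.8, 211.8], [417.9, 213.0]] [[433.6, 166.7], [431.0, 173.3]]
pos [477.1 371.5 264.2] shift [ -95.7 -398.1   -0.9] turn -0.007 q6 36.23793416375192 F [-0.4 -0.2 -1.1] open 49.9 t 23.0
```

View pics/m9.png

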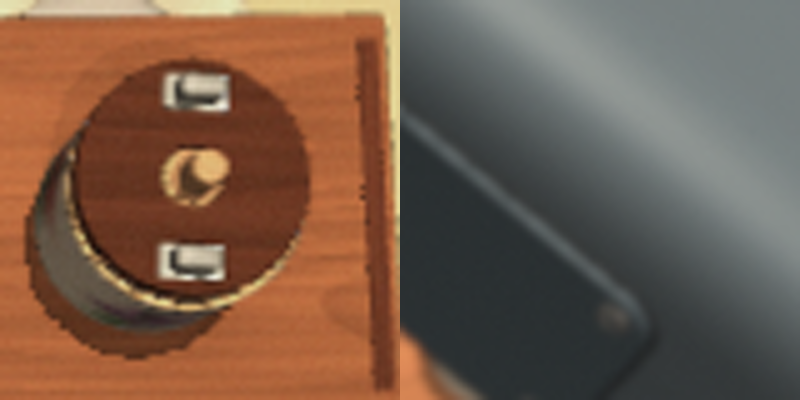

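Top view: both ears stand in line with the tool's yaw, at (419.6,177.4) and (418.1,211.6), with the knob between them. I'll take ear_2, the nearer one, at about (453.5, −25).

Run:
```python
from h import *
go(453.5,-25,262,85.7)
print([atz('top',p,z) for p,z in(((419.6,177.4),213),((418.1,211.6),213),((422,193),230))])
```

```text
pos [477.1 371.5 264.2] shift [  -8.8 -397.1    2.1] turn -0.007 q6 36.23793416375192 F [-0.4 -0.2 -1.1] open 49.9 t 23.0
[array([538.7, -30.8, 213. ]), array([453.5, -23.5, 213. ]), array([496.8, -31.5, 230. ])]
```

>>> move_arm:
  increments:
    - [[0, -25, 0, 0, 50], [-1, -65, 0, 0, 50], [-2, -110, 0, 0, 50], [-3, -155, 0, 0, 50], [-4, -200, 0, 0, 50], [-5, -245, 0, 0, 50], [-6, -290, 0, 0, 50], [-7, -330, 0, 0, 50], [-8, -362, 0, 0, 50], [-9, -384, 0, 0, 50], [-9, -394, 0, 0, 50], [-9, -395, 0, 0, 50]]

```text
time: 24.2
position: [452.8, -23.6, 262.4]
tcp_rot: [[-0.996, 0.084, -0.003], [0.084, 0.996, 0.001], [0.003, 0.001, -1.0]]
force: [-0.2, -0.4, -0.0]
opening: 50.1
grip_force: 0.0
```

>>> move_arm:
  increments:
    - [[0, 0, 5, 0, 45], [0, 0, 15, 0, 45], [0, 0, 20, 0, 45], [0, 0, 20, 0, 45]]

```text
time: 24.6
position: [452.9, -22.1, 242.7]
tcp_rot: [[-0.997, 0.08, -0.003], [0.08, 0.997, 0.001], [0.003, 0.0, -1.0]]
force: [0.2, 0.3, 0.1]
opening: 45.0
grip_force: 0.0
```

Run:
```python
from h import *
go(453.5,-23,198,85.7)
s=grab_frame('scene');t=grab_frame('top')
cv2.imwrite('pics/t10.png',t);cv2.imwrite('pics/s10.png',s)
cv2.imwrite('pics/m10.png',np.hstack([cv2.resize(s[110:210,380:480],None,fx=4,fy=4,interpolation=2),cv2.resize(t[150:250,360:460],None,fx=4,fy=4,interpolation=2)]))
```

```text
pos [452.9 -22.1 242.7] shift [-0.7 -0.9 44.7] turn -0.005 q6 -6.676888187873012 F [0.2 0.3 0.1] open 45.0 t 24.6
```

View pics/m10.png

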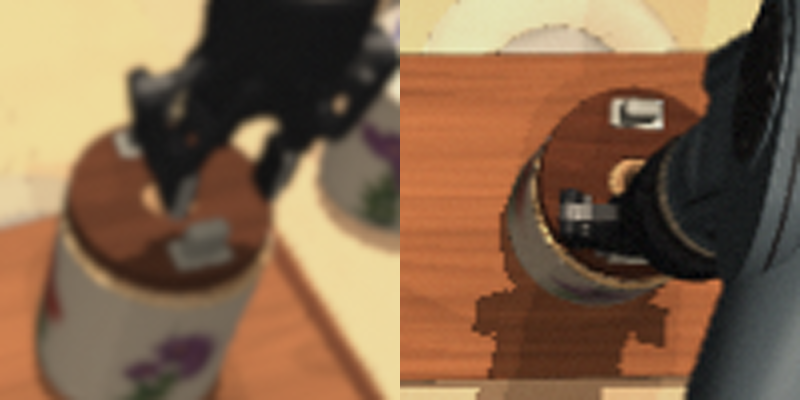

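Left view: the fingertip midpoint at crop (224,202) projects straight down onto the ear at about (207,240), so it's aligned. Descending.

>>> move_arm:
  increments:
    - [[-1, -1, 8, 0, 45], [-1, -1, 20, 0, 45], [-1, -1, 32, 0, 42], [-1, -1, 39, 0, 40], [-1, -1, 43, 0, 40], [-1, -1, 45, 0, 40], [-1, -1, 45, 0, 40]]

```text
time: 25.4
position: [454.5, -24.1, 199.2]
tcp_rot: [[-0.997, 0.082, -0.0], [0.082, 0.997, 0.0], [0.0, -0.0, -1.0]]
force: [-0.4, -0.1, -0.1]
opening: 39.8
grip_force: 0.0
```

>>> move_arm:
  increments:
    - [[0, 0, 0, 0, 32], [0, 0, 0, 0, 28], [0, 0, 0, 0, 25], [0, 0, 0, 0, 22], [0, 0, 0, 0, 15], [0, 0, 0, 0, 10], [0, 0, 0, 0, 10]]

```text
time: 26.1
position: [454.9, -24.4, 200.0]
tcp_rot: [[-0.997, 0.082, 0.001], [0.082, 0.997, -0.001], [-0.001, -0.001, -1.0]]
force: [-1.3, -1.9, 4.3]
opening: 22.3
grip_force: 58.9
```

>>> move_arm:
  increments:
    - [[0, 0, -1, 0, 10], [0, 0, -2, 0, 10], [0, 0, -3.5, 0, 10], [0, 0, -5, 0, 10], [0, 0, -7, 0, 10], [0, 0, -9, 0, 10], [0, 0, -12, 0, 10], [0, 0, -12, 0, 10]]

```text
time: 26.9
position: [454.9, -24.1, 211.9]
tcp_rot: [[-0.997, 0.082, 0.001], [0.082, 0.997, -0.0], [-0.001, -0.0, -1.0]]
force: [0.1, -0.0, -0.6]
opening: 22.3
grip_force: 58.8
```

>>> move_arm:
  increments:
    - [[0, 0, -3, 0, 10], [0, 0, -8, 0, 10], [0, 0, -15, 0, 10], [0, 0, -23, 0, 10], [0, 0, -31, 0, 10], [0, 0, -39, 0, 10], [0, 0, -47, 0, 10], [0, 0, -53, 0, 10], [0, 0, -57, 0, 10], [0, 0, -58, 0, 10], [0, 0, -58, 0, 10], [0, 0, -58, 0, 10]]

```text
time: 28.1
position: [454.4, -24.0, 268.9]
tcp_rot: [[-0.997, 0.082, -0.001], [0.082, 0.997, 0.0], [0.001, 0.0, -1.0]]
force: [0.5, -0.4, -1.2]
opening: 22.7
grip_force: 58.8
```

Run:
```python
from h import *
go(454,-24,270,85.7)
s=grab_frame('scene');t=grab_frame('top')
cv2.imwrite('pics/m11.png',np.hstack([cv2.resize(s[90:230,360:500],None,fx=2.8,fy=2.8,interpolation=2),cv2.resize(t[130:270,240:380+60],None,fx=2,fy=2.8,interpolation=2)]))
```

```text
pos [454.4 -24.  268.9] shift [ 0.4  0.  -1.1] turn -0.007 q6 -6.797390697085047 F [ 0.5 -0.4 -1.2] open 22.7 t 28.1
```

View pics/m11.png

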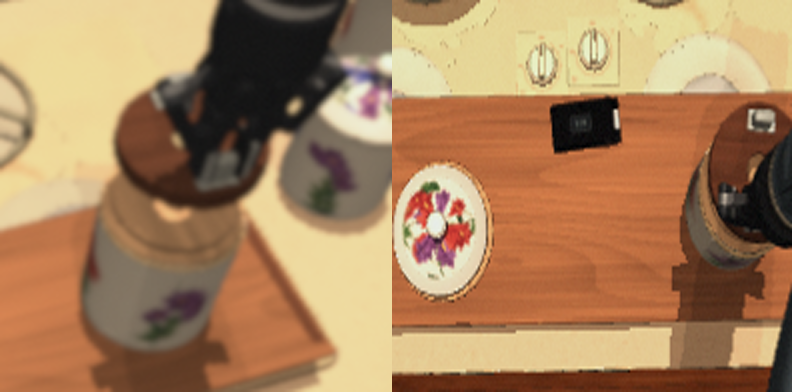

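The outer lid hangs level above the jar, the inner lid is seated, the plain lid is on the trivet and the phone is untouched. Handing in.

```bash
python3 -c "
from bench import env
print(env.close_job())"
```

```text
the job is handed in; nothing more can be done
None
```

The job is handed in at about 28 s: the plain lid is on the trivet, the inner lid is seated on the jar, and the outer lid is held level by one ear about 7 cm up; I viewed 12 pictures, over the limit of 10, and one was 825 px wide, over the 800 px limit.

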